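# Refill the stamp-card holder

### The arm

A 6-joint arm with a two-finger parallel gripper is mounted at the origin on a cart in front of the work surface, level with it; the furniture and walls round the work are solid. World frame = base frame: x ahead of the robot, y to its left, z up, the work surface at z = 0. Lengths are in m, angles in rad, forces in N, time in s.
With the tool pointing down it reaches from about 0.275 to 0.975 m from the base axis. Payload 8.4 kg.
Tool frame: the origin (TCP) lies at the very end of the fingers, on their centre line; the grasp point (between the pads) lies 19 mm behind it; z points along the fingers, y is the direction in which the jaws open and shut (so a half turn about z gives the same grasp; the last joint's range is limited). The gripper opens to 92 mm and grips with 3 to 60 N. Pads are 20 mm wide; open, the fingers measure 128 mm over their backs; the gripper's body (75 mm by 189 mm) begins 69 mm behind the grasp point.
Start: joints at [-1.321, 0.353, 1.633, -0, 1.155, -0.002], TCP at [0.156, -0.605, 0.215] pointing down, gripper open.
Joint ranges: [-2.63, 2.63], [-0.92, 2.1], [0.06, 2.66], [-1.3, 4.44], [0, 2.69], [-3.02, 3.02]. Speed limits (rad/s): [2.22, 2.22, 2.79, 3.14, 3.14, 3.14].

### API

Orientations are given as a unit quaternion [x, y, z, w].
In Python, from rig import bot, snapshot, calibration gives the robot as it stands. The module is installed in compiled form; this text tells all that it offers.
- The arm moves only by the tool send_rows, never from a script. Its arguments are lists of equal length, an entry for each row: "offset": the shift along the tool's x, y, z in m, a list of three; "angular": the turn, a rotation vector about the tool's x, y, z in rad, a list of three; "claw": the opening, from 0 (shut) to 1 (fully open). In form: {"offset": [[x, y, z], ...], "angular": [[ax, ay, az], ...], "claw": [claw, ...]}. A call has 1 to 10 rows; each row shifts and turns the commanded pose from where the row before left it, along the tool's axes as they then stand; what a row does not reach is not made up. A row lasts 1/10 s, in which the tool goes at most 50 mm and 8.59 degrees, less where a joint would pass 70% of its speed; a pose out of reach is approached as far as the arm can. A call is refused whole if a number of a shift passes 0.05 or a number of a turn 0.15, either way. A call with a gripper value outside its range is refused whole. The fingers move at their own pace and stop on an object; the grip force is fixed at half the most. Time passes only in rows, so rows that do not move let the fingers close. It gives the time, the measured TCP pose, the force and the opening at its end, in the units of the state.
- bot.sense(): the state, without advancing time (a new reading comes with each control period).
- snapshot(name): name is "scene" or "top" or "wrist"; returns the picture (384x512x3 uint8, red, green, blue); there is no depth.
- calibration(name): a dict with "intrinsics" (3x3 intrinsics, pixels), "distortion" ([k1, k2, p1, p2, k3] as OpenCV has them; the pictures are not rectified), "position" and "orientation" of the camera in the world. Camera axes: x right, y down, z forward; pixel columns grow to the right and rows downward; lengths in m; the calibration is good to about 2 mm. A picture is of the moment at which its call begins: read the wrist's pose just before it. calibration takes no time and is no camera call; for the wrist camera it gives the pose at the moment of the call.
- bot.sign_off(): hands the job in, once; it reports no verdict.
The state is a dict: "clock": time; "joint_pos": joint angles; "joint_velocities": joint speeds; "tau": joint torques, N m; "ee_pos": TCP position; "orientation": TCP orientation; "ft_force": force on the tool from outside, world axes, zero at the start; "wrist_torque": the same for the moment, N m; "opening": finger opening in m.
Only numpy, scipy, OpenCV 4.12 (cv2) and the standard library are available. Lean on these libraries where they do the work, as an engineer would, in place of code of your own. Each camera call takes 0.05 s, during which the arm holds its last target. There are 200 camera calls.

### The job

Refill the stamp-card holder: press the red thumb tab at its back all the way down so that the weighted arm tips fully up, then bring the banded deck of cards in under the raised arm and seat it flat on the floor of the tray. Finally swing the arm down until its brass ball rests on the cards, let go, and leave the other things on the worktop where they are.

Things in the scene. Friction and masses are not known exactly. Their poses are not given: they have to be found in the camera images.
- card_tray: the card holder, fixed to the worktop: a dark shallow tray for a deck of cards. Origin under the middle of the tray, on the worktop; x runs along the tray's long side to its hinge end (which points away from the robot and to the left), y across. The front (-x) wall has a notch in its middle; the base plate ends at x = 76 mm
- tray_floor (a point): middle of the tray's inner floor, 4 mm above the worktop, axes as the tray. Inside 89 mm (x) by 59 mm (y), 2 mm more than the deck on each side; walls upright to 5 mm above the floor, then a lip flared outward 35 degrees up to 10 mm above the floor; outermost lip edges at x = -50 and y = +-35 mm
- rocker_hinge (a point): hinge axis of the hold-down arm, along the tray's y, at x = 56, z = 59 mm of the tray, axes as the tray. It is carried by two dark lugs behind the far wall, x = 47 to 65 mm of the tray, |y| under 15 mm, up to z = 68 mm. The hinge is stiff (about 0.09 N m): the arm stays where it is left; tipping it up takes about 5 N on the tab
- hold_arm (a joint): angle of the hold-down arm, a rocker; grows as the tab goes down and the ball rises. 0: ball on the empty tray's floor, bar 30 degrees below level, tail 40 degrees above level. About 0.48: ball rests on a deck in the tray, bar nearly level. Stop at 1.2: bar 39 degrees above level, ball over the tray's middle with its centre 114 mm above the worktop, tail 29 degrees below level
- weight_ball (a point): centre of the brass ball (radius 11 mm) at the front end of the arm, 88 mm from the hinge axis, on a steel bar 13 mm wide and 3.5 mm thick that runs straight from the hinge
- tab_top (a point): middle of the upper face of the red ribbed thumb tab at the tail end of the arm, 34 mm from the hinge axis; the tab is 24 mm long (along the tail), 30 mm wide, 5 mm thick; as the joint turns it moves on a circle about the hinge axis (in the tray's x-z plane)
- card_deck: a deck of stamp cards in a kraft paper band, chocolate brown top with cream dots: one firm block 85 mm (x) by 55 mm (y) by 40 mm high, about 0.13 kg, lying flat; origin at the middle of its underside
- brush: grey-blue scrubbing brush lying on the worktop, bystander, 30 x 85 mm, 55 mm high; origin at the middle of its underside
- star_green: green foil star sweet, bystander, 51 x 48 mm, 20 mm high; origin at the middle of its underside
- star_gold: gold foil star sweet, bystander, 51 x 48 mm, 20 mm high; origin at the middle of its underside
- tamper_wood: coffee tamper with dark brown handle, bystander, 58 mm across, 93 mm high; origin at the middle of its underside
- tamper_black: coffee tamper with black handle, bystander, 58 mm across, 93 mm high; origin at the middle of its underside
- saucer: white saucer with an orange wrapped sweet on it, bystander, 150 mm across, 19 mm high (54 mm with the sweet); origin at the middle of its underside
- scoop: steel coffee scoop, bystander, 46 x 145 mm, 30 mm high; origin at the middle of its underside
- marker: green and white marker pen lying down, bystander, 17 x 135 mm, 16 mm high; origin at the middle of its underside
- sugar_caddy: black caddy of coloured sachets, bystander, 65 x 150 mm, 68 mm high; origin at the middle of its underside
- bean_jar: obstacle, fixed: tall clear glass jar with dark beans in its foot and a white lid, 170 mm across, 324 mm high with its knob; origin at the middle of its underside; its glass is hard to see. The near corner of the large coffee machine (red side, 0.5 m high) stands about 106 mm nearer the robot and 297 mm to the left of this jar's middle

How it is judged:
By the outcome, as a careful person would: the job done as asked, in the order asked, and still so for the second after the job is handed in, with the robot touching nothing.
It also fails if it takes over 72 s, if anything falls off the work surface, if the arm or the gripper's body presses on something with over 40 N, if the wrist force passes 120 N, or if a joint passes its speed limit or range.

## Working session

There is one attempt and no reset: what is moved stays moved. The work goes in short steps, Python scripts to look and compute and a tool call to move; the robot and the scene stay as the last step left them, time stands still between calls to the robot, and variables do not carry over. Pictures are saved under pics/ and viewed, about 8 in all and at most 12, crops included, and the job is handed in when it is done.

Besides the shell and the picture viewer there is one more tool, called after ">>>" by a JSON object that holds its "api" and its "payload". send_rows: Moves the arm, as the interface text tells. Its arguments: {"type":"object","properties":{"offset":{"type":"array"},"angular":{"type":"array"},"claw":{"type":"array"}},"required":["offset","angular","claw"]}

```bash
mkdir -p pics; python3 - <<'E'
from rig import bot,snapshot,calibration
import cv2,numpy as np
s=bot.sense();print({k:np.round(v,3).tolist() for k,v in s.items()})
for n in ("scene","top"):
    c=calibration(n);print(n,np.round(c["intrinsics"],1).tolist(),np.round(c["distortion"],3),np.round(c["position"],3),np.round(c["orientation"],3))
    im=snapshot(n)[:,:,::-1];cv2.imwrite(f"pics/{n}0.png",cv2.resize(im,(800,600),interpolation=cv2.INTER_CUBIC))
    cv2.imwrite(f"pics/{n}_raw.png",im)
E
```

```text
{'clock': 0.0, 'joint_pos': [-1.321, 0.354, 1.634, 0.0, 1.155, -0.002], 'joint_velocities': [0.0, -0.002, -0.003, -0.0, -0.001, -0.0], 'tau': [-0.003, -59.385, -33.422, 0.07, 0.023, -0.0], 'ee_pos': [0.156, -0.605, 0.214], 'orientation': [0.992, 0.126, -0.0, -0.001], 'ft_force': [-1.119, 0.204, 0.23], 'wrist_torque': [0.07, -0.067, -0.009], 'opening': 0.092}
scene [[364.9, 0.0, 262.0], [0.0, 364.9, 191.6], [0.0, 0.0, 1.0]] [-0.036  0.     0.     0.     0.   ] [0.076 0.884 0.603] [-0.187  0.828 -0.514  0.122]
top [[496.4, 0.0, 257.2], [0.0, 496.4, 198.2], [0.0, 0.0, 1.0]] [0.045 0.    0.    0.    0.   ] [ 0.296 -0.059  1.589] [ 0.713 -0.696  0.053 -0.068]
```

View pics/scene0.png

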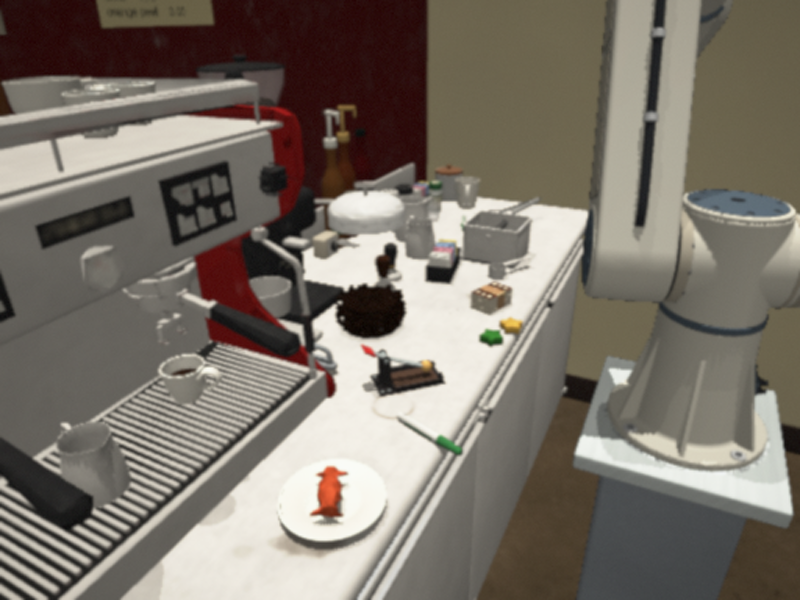

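View pics/top0.png

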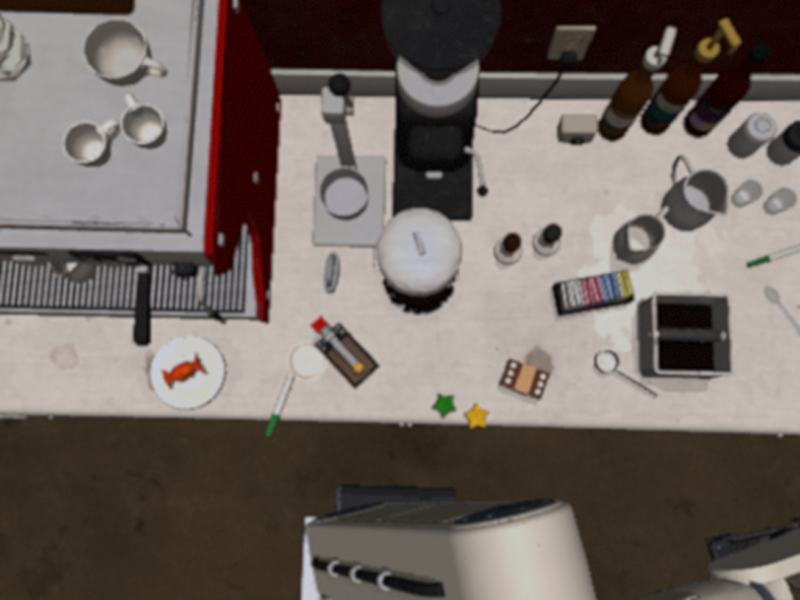

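The scene picture shows the tray at about (405,375) with its red tab at (368,350), and the deck at (492,297). In the top picture the tray is at (347,352), tab (320,325) and deck (525,379). Next I'll enlarge the top view for pixel readings.

```bash
cat > h.py <<'E'
import numpy as np,cv2
from rig import bot,snapshot,calibration
from scipy.spatial.transform import Rotation as R
def ray(n,uv,c=None):
    c=c or calibration(n)
    p=cv2.undistortPoints(np.array(uv,float).reshape(-1,1,2),np.array(c["intrinsics"]),np.array(c["distortion"])).reshape(-1,2)
    return np.array(c["position"]),R.from_quat(c["orientation"]).apply(np.c_[p,np.ones(len(p))])
def onz(n,uv,z,c=None):
    o,d=ray(n,uv,c);return o+d*((z-o[2])/d[:,2])[:,None]
def proj(n,X,c=None):
    c=c or calibration(n);r=R.from_quat(c["orientation"]).inv()
    return cv2.projectPoints(r.apply(np.array(X,float)-c["position"]),np.zeros(3),np.zeros(3),np.array(c["intrinsics"]),np.array(c["distortion"]))[0].reshape(-1,2)
E
python3 - <<'E'
from h import *
im=cv2.imread("pics/top_raw.png")[190:280,170:370]
cv2.imwrite("pics/crop1.png",cv2.resize(im,None,fx=4,fy=4,interpolation=cv2.INTER_CUBIC))
s=512/800
for nm,uv,z in [("tray",(347,352),.004),("tab",(320,325),.08),("deck",(525,379),.04),("jar",(420,250),.3),("greens",(444,405),.01),("golds",(477,416),.01),("markend",(270,430),.01),("saucer",(188,372),.01)]:
    print(nm,np.round(onz("top",[(uv[0]*s,uv[1]*s)],z),3))
E
```

```text
tray [[0.48  0.088 0.004]]
tab [[0.523 0.137 0.08 ]]
deck [[ 0.43  -0.271  0.04 ]]
jar [[ 0.624 -0.057  0.3  ]]
greens [[ 0.376 -0.112  0.01 ]]
golds [[ 0.356 -0.179  0.01 ]]
markend [[0.318 0.237 0.01 ]]
saucer [[0.431 0.411 0.01 ]]
```

View pics/crop1.png

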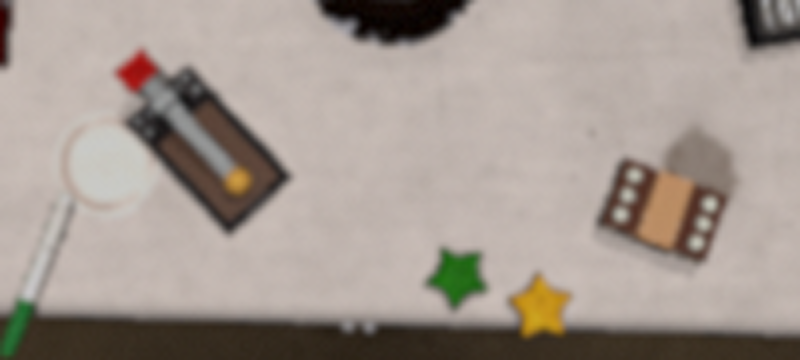

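The crop gives the tray corners as (290,177), (230,234), (187,68) and (127,122), with the ball at (238,180) and the tab at (137,70). The deck's top corners are (622,158), (733,192) and (598,228), and the stars are clear of it.

```bash
python3 - <<'E'
from h import *
f=lambda P,z:onz("top",np.array(P)/4+[170-.375,190-.375],z)
t=f([(290,177),(230,234),(187,68),(127,122)],.012);print("tray",np.round(t,3).tolist())
for a,b in((0,2),(1,3),(0,1),(2,3)):d=t[b]-t[a];print(np.round(np.linalg.norm(d),3),np.round(np.degrees(np.arctan2(d[1],d[0])),1))
fm=(t[0]+t[1])/2;d=(t[2]+t[3]-t[0]-t[1]);d/=np.linalg.norm(d);print("origin",np.round(fm+.05*d,3))
print("ball",f([(238,180)],.015),"tab",f([(137,70)],.081))
k=f([(622,158),(733,192),(598,228)],.04);print("deck",np.round(k,3).tolist(),"ctr",np.round((k[1]+k[2])/2,3),"band",np.round(f([(667,210)],.04),3))
for a,b in((0,1),(0,2)):d=k[b]-k[a];print(np.round(np.linalg.norm(d),3),np.round(np.degrees(np.arctan2(d[1],d[0])),1))
print("edge",np.round(f([(100,318),(700,332)],0),3),"stars",np.round(f([(457,277),(540,305)],.01),3), "marker top",np.round(f([(68,200)],.01),3))
c=calibration("wrist");s=bot.sense();r=R.from_quat(s["orientation"])
print("wristcam in tool",r.inv().apply(c["position"]-np.array(s["ee_pos"])).round(3),(r.inv()*R.from_quat(c["orientation"])).as_rotvec().round(3),np.round(c["intrinsics"],0).tolist())
E
```

```text
tray [[0.453, 0.023, 0.012], [0.407, 0.069, 0.012], [0.539, 0.108, 0.012], [0.494, 0.155, 0.012]]
0.121 44.9
0.123 44.5
0.065 135.1
0.064 134.1
origin [0.465 0.081 0.012]
ball [[0.44938472 0.06387666 0.015     ]] tab [[0.52590514 0.13952309 0.081     ]]
deck [[0.471, -0.238, 0.04], [0.447, -0.323, 0.04], [0.416, -0.219, 0.04]] ctr [ 0.432 -0.271  0.04 ] band [[ 0.432 -0.272  0.04 ]]
0.089 -105.9
0.058 161.4
edge [[ 0.339  0.171  0.   ]
 [ 0.34  -0.303  0.   ]] stars [[ 0.377 -0.111  0.01 ]
 [ 0.357 -0.177  0.01 ]] marker top [[0.431 0.199 0.01 ]]
wristcam in tool [ 0.07   0.001 -0.169] [-0.2   -0.199  1.562] [[292.0, 0.0, 253.0], [0.0, 292.0, 194.0], [0.0, 0.0, 1.0]]
```

```bash
cat >> h.py <<'E'
T0=np.array([.465,.081,0]);YAW=np.radians(44.7)
def tray(p): return T0+R.from_euler("z",YAW).apply(p)
def tool(h,tilt=0):
    "tool z leans by tilt towards heading h; tool x forward/up, y right (degrees)"
    h,t=np.radians([h,tilt]);z=np.array([np.sin(t)*np.cos(h),np.sin(t)*np.sin(h),-np.cos(t)]);y=np.array([np.sin(h),-np.cos(h),0])
    return R.from_matrix(np.c_[np.cross(y,z),y,z])
def plan(wps,start=None,step=.045,ang=.14):
    s=bot.sense();p,r=start or (np.array(s["ee_pos"]),R.from_quat(s["orientation"]))
    O,A=[],[]
    for P,Q in wps:
        n=int(np.ceil(max(np.linalg.norm(P-p)/step,(r.inv()*Q).magnitude()/ang,1)));p0,r0=p,r;w=(r0.inv()*Q).as_rotvec()
        for i in range(1,n+1):
            o=r.inv().apply(p0+(P-p0)*i/n-p).round(3);a=(r.inv()*r0*R.from_rotvec(w*i/n)).as_rotvec().round(3)
            p=p+r.apply(o);r=r*R.from_rotvec(a);O.append((o+0).tolist());A.append((a+0).tolist())
    for i in range(0,len(O),10):print(O[i:i+10],"\n ",A[i:i+10])
    print(len(O),"end",p.round(3))
E
python3 - <<'E'
from h import *
q=tool(105);q0=R.from_quat(bot.sense()["orientation"])
P=tray([.092,0,.13]);print(P)
plan([(np.array([.30,-.30,.28]),tool(40)),(np.array([.40,0,.28]),tool(85)),(np.r_[P[:2],.22],q)])
E
```

```text
[0.53039355 0.14571231 0.13      ]
[[0.027, -0.032, -0.008], [0.029, -0.031, -0.008], [0.03, -0.029, -0.009], [0.032, -0.028, -0.008], [0.034, -0.026, -0.008], [0.035, -0.023, -0.008], [0.036, -0.022, -0.009], [0.037, -0.02, -0.008], [0.034, -0.021, 0.0], [0.035, -0.017, 0.0]] 
  [[0.0, 0.0, -0.056], [0.0, 0.0, -0.056], [0.0, 0.0, -0.055], [-0.001, 0.0, -0.056], [0.0, 0.0, -0.056], [0.0, 0.0, -0.056], [0.0, 0.0, -0.056], [0.0, 0.0, -0.055], [0.0, 0.0, -0.098], [0.0, 0.0, -0.098]]
[[0.037, -0.014, 0.0], [0.038, -0.01, 0.0], [0.039, -0.006, 0.0], [0.04, -0.002, 0.0], [0.039, 0.001, 0.0], [0.039, 0.006, 0.0], [0.031, 0.023, 0.012], [0.03, 0.026, 0.012], [0.028, 0.028, 0.012], [0.026, 0.029, 0.012]] 
  [[0.0, 0.0, -0.099], [0.0, 0.0, -0.098], [0.0, 0.0, -0.098], [0.0, 0.0, -0.098], [0.0, 0.0, -0.099], [0.0, 0.0, -0.098], [0.0, 0.0, -0.07], [0.0, 0.0, -0.07], [0.0, 0.0, -0.069], [0.0, 0.0, -0.07]]
[[0.023, 0.031, 0.012]] 
  [[0.0, 0.0, -0.07]]
21 end [0.53  0.145 0.22 ]
```

>>> {"api": "send_rows", "payload": {"offset": [[0.027,-0.032,-0.008],[0.029,-0.031,-0.008],[0.03,-0.029,-0.009],[0.032,-0.028,-0.008],[0.034,-0.026,-0.008],[0.035,-0.023,-0.008],[0.036,-0.022,-0.009],[0.037,-0.02,-0.008],[0.034,-0.021,0],[0.035,-0.017,0]], "angular": [[0,0,-0.056],[0,0,-0.056],[0,0,-0.056],[0,0,-0.056],[0,0,-0.056],[0,0,-0.056],[0,0,-0.056],[0,0,-0.056],[0,0,-0.098],[0,0,-0.098]], "claw": [1,1,1,1,0.5,0,0,0,0,0]}}

```text
clock: 1.1
ee_pos: [0.3248, -0.2236, 0.2807]
orientation: [0.901, 0.435, 0.0, 0.0]
ft_force: [1.0, 0.3, 0.3]
opening: 0.0464
```

>>> {"api": "send_rows", "payload": {"offset": [[0.037,-0.014,0],[0.038,-0.01,0],[0.039,-0.006,0],[0.04,-0.002,0],[0.039,0.001,0],[0.039,0.006,0],[0.031,0.023,0.012],[0.03,0.026,0.012],[0.028,0.028,0.012],[0.026,0.029,0.012]], "angular": [[0,0,-0.098],[0,0,-0.098],[0,0,-0.098],[0,0,-0.098],[0,0,-0.098],[0,0,-0.098],[0,0,-0.07],[0,0,-0.07],[0,0,-0.07],[0,0,-0.07]], "claw": [0,0,0,0,0,0,0,0,0,0]}}

```text
clock: 2.1
ee_pos: [0.5046, 0.1181, 0.2319]
orientation: [0.634, 0.773, -0.0, -0.0]
ft_force: [0.0, -0.9, 1.0]
opening: 0.0005
```

>>> {"api": "send_rows", "payload": {"offset": [[0.02,0.031,0.012],[0,0,0],[0,0,0]], "angular": [[0,0,-0.07],[0,0,0],[0,0,0]], "claw": [0,0,0]}}

```text
clock: 2.4
ee_pos: [0.5298, 0.1422, 0.2197]
orientation: [0.608, 0.794, -0.001, -0.001]
ft_force: [-0.4, -0.7, 0.6]
opening: 0.0002
```

```bash
python3 - <<'E'
from h import *
s=bot.sense();c=calibration("wrist");im=snapshot("wrist")[:,:,::-1];cv2.imwrite("pics/w1.png",cv2.resize(im,(800,600),interpolation=cv2.INTER_CUBIC))
import pickle;pickle.dump(c,open("c1.pkl","wb"))
print(s["clock"],np.round(s["ee_pos"],4),np.round(s["orientation"],3),np.round(s["joint_pos"],2),s["opening"],np.round(s["ft_force"],1))
pts=[[-.05,.035,.014],[-.05,-.035,.014],[.092,0,.05],[.082,0,.081],[-.02,0,.026]]
print((proj("wrist",[tray(p) for p in pts],c)*800/512).round(0).tolist())
E
```

```text
2.4 [0.5298 0.1422 0.2197] [ 0.608  0.794 -0.001 -0.001] [ 0.26  0.23  1.79 -0.    1.12 -0.  ] 0.00022371199683484256 [-0.4 -0.7  0.6]
[[235.0, 312.0], [279.0, 378.0], [399.0, 275.0], [386.0, 290.0], [282.0, 334.0]]
```

View pics/w1.png

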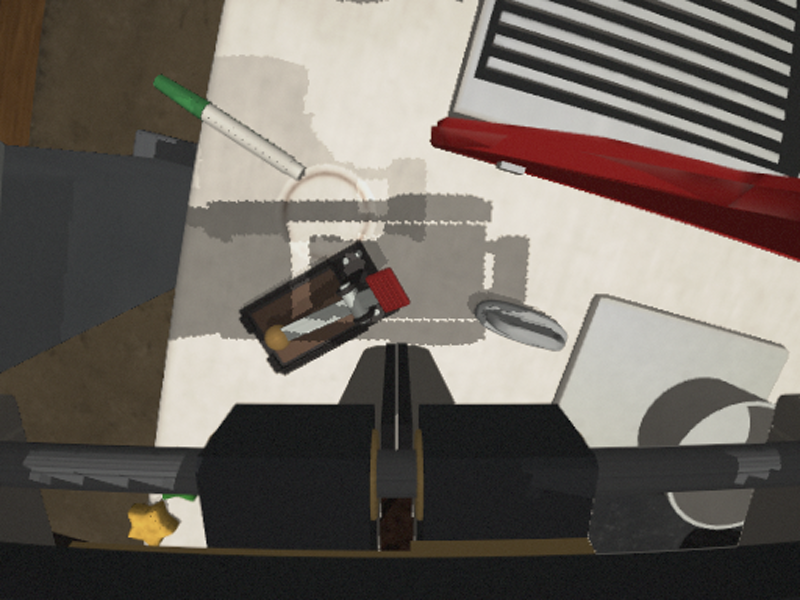

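The wrist picture shows the tray's front corners at (242,312) and (282,372), ball (277,337) and tab (387,290). That is within about 4 mm of the predicted points, so I'll press now.

>>> {"api": "send_rows", "payload": {"offset": [[0.001,0.002,0.03],[0,0,0.04],[0,0,0.03],[0,0,0.02],[0,0,0.008],[0,0,0.008],[0,0,0.008],[0,0,0.008],[0,0,0.004],[0,0,0.002]], "angular": [[0,0,0],[0,0,0],[0,0,0],[0,0,0],[0,0,0],[0,0,0],[0,0,0],[0,0,0],[0,0,0],[0,0,0]], "claw": [0,0,0,0,0,0,0,0,0,0]}}

```text
clock: 3.45
ee_pos: [0.5327, 0.1436, 0.063]
orientation: [0.608, 0.794, 0.0, 0.0]
ft_force: [1.7, 0.6, 3.2]
opening: 0.0005
```

>>> {"api": "send_rows", "payload": {"offset": [[0,0,0.004],[0,0,0.003],[0,0,0.002],[0,0,0]], "angular": [[0,0,0],[0,0,0],[0,0,0],[0,0,0]], "claw": [0,0,0,0]}}

```text
clock: 3.85
ee_pos: [0.5321, 0.1435, 0.0533]
orientation: [0.608, 0.794, -0.0, -0.0]
ft_force: [2.6, -0.3, 2.7]
opening: 0.0004
```

>>> {"api": "send_rows", "payload": {"offset": [[0,0,0.002],[0,0,0.001],[0,0,0]], "angular": [[0,0,0],[0,0,0],[0,0,0]], "claw": [0,0,0]}}

```text
clock: 4.15
ee_pos: [0.5317, 0.1435, 0.0504]
orientation: [0.608, 0.794, -0.0, -0.0]
ft_force: [1.0, -1.6, 2.2]
opening: 0.0002
```

>>> {"api": "send_rows", "payload": {"offset": [[0,0,0.002],[0,0,0.001],[0,0,0]], "angular": [[0,0,0],[0,0,0],[0,0,0]], "claw": [0,0,0]}}

```text
clock: 4.45
ee_pos: [0.5317, 0.1436, 0.0473]
orientation: [0.608, 0.794, -0.0, -0.0]
ft_force: [-0.4, -0.6, 3.2]
opening: 0.0005
```

>>> {"api": "send_rows", "payload": {"offset": [[0,0,0.001],[0,0,0.001],[0,0,0]], "angular": [[0,0,0],[0,0,0],[0,0,0]], "claw": [0,0,0]}}

```text
clock: 4.75
ee_pos: [0.5323, 0.1439, 0.0462]
orientation: [0.608, 0.794, 0.0, 0.0]
ft_force: [-2.6, 0.5, 13.0]
opening: 0.0006
```

>>> {"api": "send_rows", "payload": {"offset": [[0,0,0.001],[0,0,0]], "angular": [[0,0,0],[0,0,0]], "claw": [0,0]}}

```text
clock: 4.95
ee_pos: [0.5325, 0.144, 0.0458]
orientation: [0.608, 0.794, 0.0, 0.0]
ft_force: [-4.5, -0.4, 18.5]
opening: 0.0005
```

```bash
python3 - <<'E'
from h import *
s=bot.sense();print(s["ee_pos"],s["ft_force"])
im=snapshot("scene")[:,:,::-1];im=im[180:280,200:330]
cv2.imwrite("pics/s2.png",cv2.resize(im,None,fx=6,fy=6,interpolation=cv2.INTER_CUBIC))
a=1.2;pts=[]
for a in(0,.9,1.,1.1,1.2):
    b=a-np.radians(30);pts.append(tray([.056-.088*np.cos(b),0,.059+.088*np.sin(b)]))
print(((proj("scene",pts)-[200,180])*6+2.5).round(0).tolist())
E
```

```text
[0.53252385 0.1440297  0.04579927] [-4.48158378 -0.42518742 18.54645661]
[[426.0, 342.0], [437.0, 203.0], [430.0, 190.0], [421.0, 177.0], [411.0, 166.0]]
```

View pics/s2.png

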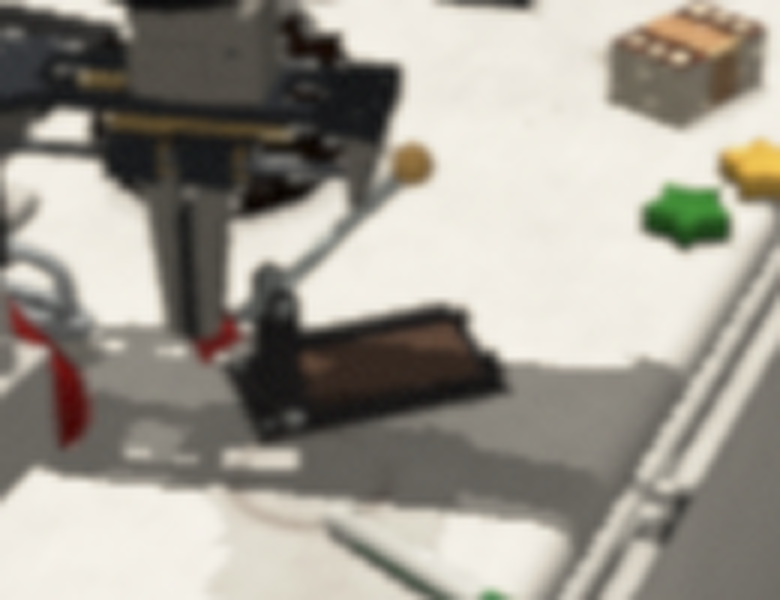

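The ball is at (411,163) against a predicted (411,166) for 1.2, so the arm is fully up. Next I'll retract and go to the deck with a tilted tool.

```bash
python3 - <<'E'
from h import *
p,r=np.array(bot.sense()["ee_pos"]),tool(105)
print((r.inv()*R.from_quat(bot.sense()["orientation"])).as_rotvec().round(3))
r=R.from_quat(bot.sense()["orientation"])
plan([(p+[0,0,.18],r),(np.array([.40,-.02,.26]),tool(90,5)),(np.array([.425,-.29,.17]),tool(74,42))],start=(p,r))
E
```

```text
[-0.001  0.    -0.001]
[[0.0, 0.0, -0.045], [0.0, 0.0, -0.045], [0.0, 0.0, -0.045], [0.0, 0.0, -0.045], [-0.025, -0.034, -0.007], [-0.026, -0.033, -0.007], [-0.028, -0.031, -0.008], [-0.03, -0.03, -0.009], [-0.03, -0.028, -0.009], [-0.04, 0.004, 0.009]] 
  [[0.0, 0.0, 0.0], [0.0, 0.0, 0.0], [0.0, 0.0, 0.0], [0.0, 0.0, 0.0], [-0.002, 0.017, 0.053], [-0.002, 0.018, 0.052], [-0.002, 0.017, 0.053], [-0.003, 0.017, 0.052], [-0.002, 0.017, 0.053], [-0.016, 0.092, 0.037]]
[[-0.04, 0.004, 0.006], [-0.04, 0.007, 0.003], [-0.04, 0.008, -0.002], [-0.04, 0.009, -0.004], [-0.038, 0.011, -0.008], [-0.037, 0.013, -0.012]] 
  [[-0.016, 0.091, 0.037], [-0.016, 0.092, 0.038], [-0.017, 0.092, 0.037], [-0.016, 0.091, 0.037], [-0.016, 0.092, 0.037], [-0.016, 0.092, 0.038]]
16 end [ 0.425 -0.29   0.17 ]
```

>>> {"api": "send_rows", "payload": {"offset": [[0,0,-0.045],[0,0,-0.045],[0,0,-0.045],[0,0,-0.045],[-0.025,-0.034,-0.007],[-0.026,-0.033,-0.007],[-0.028,-0.031,-0.008],[-0.03,-0.03,-0.009],[-0.03,-0.028,-0.009],[-0.04,0.004,0.009]], "angular": [[0,0,0],[0,0,0],[0,0,0],[0,0,0],[-0.002,0.017,0.053],[-0.002,0.017,0.053],[-0.002,0.017,0.053],[-0.002,0.017,0.053],[-0.002,0.017,0.053],[-0.016,0.092,0.037]], "claw": [0,0,0,0,0,0,0.5,1,1,1]}}

```text
clock: 6.0
ee_pos: [0.4017, -0.0544, 0.25]
orientation: [0.717, 0.692, 0.065, -0.055]
ft_force: [1.4, 0.6, -0.2]
opening: 0.0301
```

>>> {"api": "send_rows", "payload": {"offset": [[-0.04,0.004,0.006],[-0.04,0.007,0.003],[-0.04,0.008,-0.002],[-0.04,0.009,-0.004],[-0.038,0.011,-0.008],[-0.037,0.013,-0.012],[0,0,0],[0,0,0]], "angular": [[-0.016,0.092,0.037],[-0.016,0.092,0.037],[-0.016,0.092,0.037],[-0.016,0.092,0.037],[-0.016,0.092,0.037],[-0.016,0.092,0.037],[0,0,0],[0,0,0]], "claw": [1,1,1,1,1,1,1,1]}}

```text
clock: 6.8
ee_pos: [0.4245, -0.2859, 0.1714]
orientation: [0.747, 0.563, 0.281, -0.215]
ft_force: [-0.1, -0.3, -0.0]
opening: 0.0915
```

```bash
python3 - <<'E'
from h import *
import pickle
s=bot.sense();c=calibration("wrist");im=snapshot("wrist")[:,:,::-1];cv2.imwrite("pics/w2.png",cv2.resize(im,(800,600),interpolation=cv2.INTER_CUBIC))
pickle.dump(c,open("c2.pkl","wb"))
print(s["clock"],np.round(s["ee_pos"],4),(tool(74,42).inv()*R.from_quat(s["orientation"])).as_rotvec().round(3),np.round(s["joint_pos"],2),s["opening"])
D=np.array([.432,-.271,0]);q=R.from_euler("z",74,degrees=True)
print((proj("wrist",[D+q.apply([x,y,.04]) for x,y in((-.0425,-.0275),(-.0425,.0275),(.0425,.0275),(.0425,-.0275))],c)*800/512).round(0).tolist())
E
```

```text
6.8 [ 0.4245 -0.2859  0.1714] [ 0.006 -0.009  0.001] [-0.96  0.51  1.73  0.54  1.44 -0.9 ] 0.09147862978333643
[[445.0, 471.0], [358.0, 470.0], [363.0, 346.0], [440.0, 346.0]]
```

View pics/w2.png

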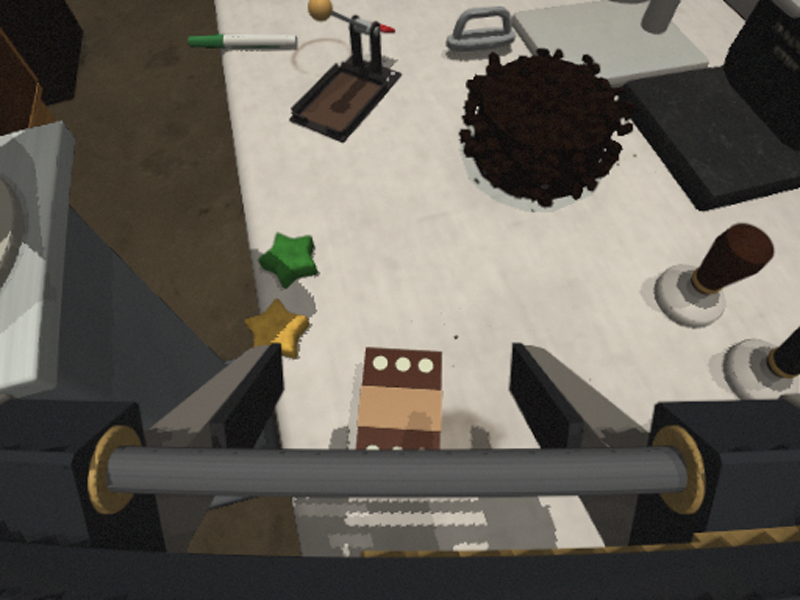

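The deck's far edge runs (365,347) to (441,351), with the band at (361,387), (442,390), (358,428) and (441,433). That is close to prediction with perhaps a slight yaw, so I'll compute it.

```bash
python3 - <<'E'
from h import *
import pickle
c=pickle.load(open("c2.pkl","rb"))
w=onz("wrist",np.array([(365,347),(441,351),(361,387),(442,390),(358,428),(441,433)])*.64,.04,c);print(w.round(4).tolist())
for i in(0,2,4):d=w[i+1]-w[i];print(np.linalg.norm(d).round(4),np.degrees(np.arctan2(d[1],d[0])).round(1),((w[i]+w[i+1])/2).round(4))
for i in(0,1):d=w[i]-w[i+4];print(np.degrees(np.arctan2(d[1],d[0])).round(1))
h=np.degrees(np.arctan2(*( (w[0]+w[1]-w[4]-w[5])[[1,0]])));print("axis",h)
m=(w[0]+w[1])/2
b=(w[2:].mean(0));print("band ctr",b,"from far edge",m-.0425*np.array([np.cos(np.radians(h)),np.sin(np.radians(h)),0]))
c=pickle.load(open("c1.pkl","rb"))
w=onz("wrist",np.array([(242,312),(282,372)])*.64,.014,c);print("tray front",w.round(4).tolist(), tray([-.05,.035,0]).round(4),tray([-.05,-.035,0]).round(4))
c=pickle.load(open("c2.pkl","rb"))
w=onz("wrist",np.array([(290,113),(344,140)])*.64,.014,c);print("tray front w2",w.round(4).tolist())
E
```

```text
[[0.4186, -0.2239, 0.04], [0.4698, -0.2417, 0.04], [0.4088, -0.2516, 0.04], [0.4615, -0.2688, 0.04], [0.4002, -0.2781, 0.04], [0.4518, -0.2962, 0.04]]
0.0541 -19.1 [ 0.4442 -0.2328  0.04  ]
0.0554 -18.1 [ 0.4352 -0.2602  0.04  ]
0.0547 -19.3 [ 0.426  -0.2872  0.04  ]
71.2
71.8
axis 71.49697841656139
band ctr [ 0.43059657 -0.27370691  0.04      ] from far edge [ 0.43072198 -0.27309684  0.04      ]
tray front [[0.4109, 0.0726, 0.014], [0.4553, 0.0272, 0.014]] [0.4048 0.0707 0.    ] [0.4541 0.021  0.    ]
tray front w2 [[0.4069, 0.0618, 0.014], [0.4527, 0.0068, 0.014]]
```

```bash
python3 - <<'E'
from h import *
P=np.array([.4249,-.2908,.022])
plan([(P+[0,0,.09],tool(71.3,42)),(P,tool(71.3,42))])
E
```

```text
[[-0.022, 0.001, 0.021], [-0.022, 0.001, 0.021], [-0.02, 0.0, 0.022], [-0.02, 0.0, 0.022], [-0.021, 0.0, 0.023]] 
  [[-0.018, 0.005, 0.018], [-0.019, 0.006, 0.019], [0.0, 0.0, 0.0], [0.0, 0.0, 0.0], [0.0, 0.0, 0.0]]
5 end [ 0.425 -0.291  0.022]
```

>>> {"api": "send_rows", "payload": {"offset": [[-0.022,0.001,0.021],[-0.022,0.001,0.021],[-0.02,0,0.022],[-0.02,0,0.022],[-0.021,0,0.023],[0,0,0],[0,0,0]], "angular": [[-0.018,0.005,0.018],[-0.019,0.006,0.019],[0,0,0],[0,0,0],[0,0,0],[0,0,0],[0,0,0]], "claw": [1,1,1,1,1,1,1]}}

```text
clock: 7.55
ee_pos: [0.4262, -0.2908, 0.0239]
orientation: [0.758, 0.545, 0.291, -0.208]
ft_force: [0.9, -0.4, 0.1]
opening: 0.0917
```

```bash
python3 - <<'E'
from h import *
s=bot.sense();print(np.round(s["ee_pos"],4),(tool(71.3,42).inv()*R.from_quat(s["orientation"])).as_rotvec().round(4),s["ft_force"].round(1) if hasattr(s["ft_force"],'round') else s["ft_force"])
E
```

```text
[ 0.4262 -0.2908  0.0239] [-0.0005 -0.001  -0.0027] [ 0.9 -0.4  0.1]
```

>>> {"api": "send_rows", "payload": {"offset": [[-0.001,-0.001,0.002],[0,0,0],[0,0,0],[0,0,0],[0,0,0],[0,0,0],[0,0,0],[0,0,0],[0,0,0]], "angular": [[0,0,0],[0,0,0],[0,0,0],[0,0,0],[0,0,0],[0,0,0],[0,0,0],[0,0,0],[0,0,0]], "claw": [1,0.5,0.2,0.2,0.2,0.2,0.2,0.2,0.2]}}

```text
clock: 8.45
ee_pos: [0.4247, -0.291, 0.02]
orientation: [0.759, 0.544, 0.291, -0.208]
ft_force: [-1.0, -1.3, 2.5]
opening: 0.0548
```

>>> {"api": "send_rows", "payload": {"offset": [[0.007,0,-0.007],[0.013,0,-0.015],[0.02,0,-0.022],[0.02,0,-0.022],[0.02,0,-0.022],[0,0,0],[0,0,0]], "angular": [[0,0,0],[0,0,0],[0,0,0],[0,0,0],[0,0,0],[0,0,0],[0,0,0]], "claw": [0.2,0.2,0.2,0.2,0.2,0.2,0.2]}}

```text
clock: 9.15
ee_pos: [0.4249, -0.2904, 0.1391]
orientation: [0.759, 0.545, 0.291, -0.207]
ft_force: [-1.4, 0.4, -1.9]
opening: 0.0547
```

```bash
python3 - <<'E'
from h import *
import pickle
s=bot.sense();c=calibration("wrist");im=snapshot("wrist")[:,:,::-1];cv2.imwrite("pics/w3.png",cv2.resize(im,(800,600),interpolation=cv2.INTER_CUBIC))
pickle.dump((c,s),open("c3.pkl","wb"))
print(s["clock"],np.round(s["ee_pos"],4),(tool(71.3,42).inv()*R.from_quat(s["orientation"])).as_rotvec().round(4),np.round(s["joint_pos"],2),s["opening"],s["ft_force"])
E
```

```text
9.15 [ 0.4249 -0.2904  0.1391] [-0.0018 -0.0019 -0.0016] [-0.98  0.54  1.76  0.57  1.38 -0.93] 0.05473528028310539 [-1.44979917  0.44605076 -1.86048131]
```

View pics/w3.png

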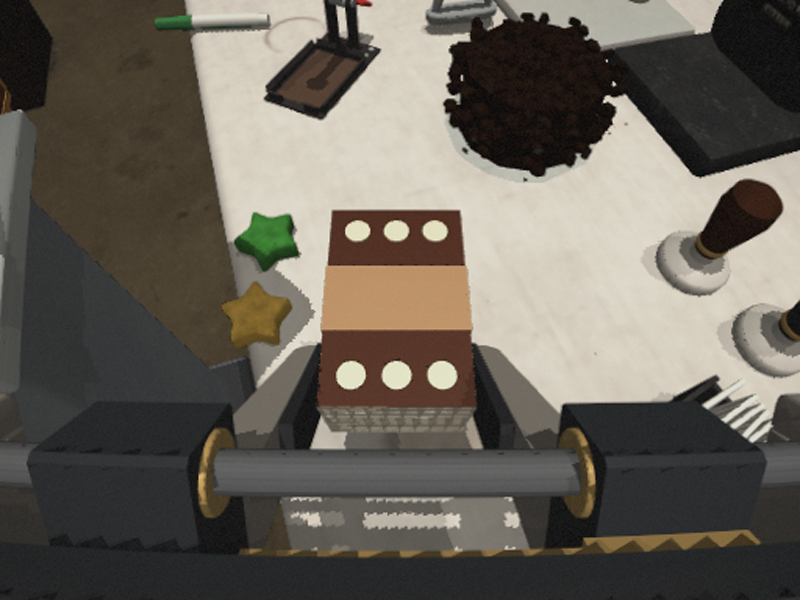

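The deck is held squarely, with top corners at (332,210), (460,210), (474,407) and (318,407). I'll solve its pose in the tool frame and plan the carry.

```bash
cat >> h.py <<'E'
# deck pose in tool frame (heading frame): filled from PnP
import os,pickle
def deck_in_tool():
    c,s=pickle.load(open("c3.pkl","rb"))
    obj=np.array([[.0425,.0275,.04],[.0425,-.0275,.04],[-.0425,-.0275,.04],[-.0425,.0275,.04]])
    uv=np.array([(332,210),(460,210),(474,407),(318,407)])*.64
    ok,rv,tv=cv2.solvePnP(obj,uv,np.array(c["intrinsics"]),np.array(c["distortion"]))
    rc=R.from_quat(c["orientation"]);Rw=rc*R.from_rotvec(rv.ravel());pw=rc.apply(tv.ravel())+c["position"]
    rt=R.from_quat(s["orientation"])
    return rt.inv().apply(pw-np.array(s["ee_pos"])),rt.inv()*Rw,pw,Rw
def tcp_for(deck_p,yaw,tilt=None):
    "TCP pose putting the held deck's underside centre at deck_p, level, heading yaw deg"
    pt,rt,_,_=deck_in_tool();Q=tool(yaw,42);return deck_p-Q.apply(pt),Q
E
python3 - <<'E'
from h import *
pt,rt,pw,Rw=deck_in_tool();print(pt.round(4),pw.round(4),Rw.as_euler("ZYX",degrees=True).round(1))
# nominal from grasp: deck was at ctr (.4307,-.2734,0) yaw 71.3 when TCP at .4247,-.291,.020
print("nominal",tool(71.3,42).inv().apply(np.array([.4307,-.2734,0])-[.4247,-.291,.020]).round(4))
P,Q=tcp_for(tray([-.12,0,.06]),44.7);print(P)
plan([(np.array([.39,-.2,.16]),tool(60,42)),(P+[0,0,.04],Q),(P,Q)])
E
```

```text
[0.0001 0.0001 0.0337] [ 0.4323 -0.2691  0.1142] [71.3 -1.9 -0.2]
nominal [0.0004 0.     0.0273]
[ 0.36352565 -0.01923066  0.08494138]
[[0.023, -0.021, 0.011], [0.022, -0.022, 0.01], [0.021, -0.023, 0.01], [0.017, -0.023, 0.024], [0.015, -0.024, 0.024], [0.015, -0.026, 0.022], [0.014, -0.027, 0.022], [0.013, -0.028, 0.021], [-0.027, 0.0, 0.029]] 
  [[-0.044, 0.0, 0.049], [-0.043, 0.0, 0.049], [-0.044, 0.001, 0.049], [-0.036, 0.0, 0.04], [-0.036, 0.0, 0.039], [-0.035, 0.0, 0.04], [-0.036, 0.0, 0.04], [-0.036, 0.0, 0.04], [0.0, 0.0, 0.0]]
9 end [ 0.363 -0.019  0.085]
```

```bash
sed -i 's/    pt,rt,_,_=deck_in_tool();Q=tool/    pt=np.array([.0004,0,.0273]);Q=tool/' h.py
python3 - <<'E'
from h import *
P,Q=tcp_for(tray([-.12,0,.06]),44.7);print(P)
plan([(np.array([.39,-.2,.16]),tool(60,42)),(P+[0,0,.04],Q),(P,Q)])
E
```

```text
[ 0.36650841 -0.01646555  0.0800202 ]
[[0.023, -0.021, 0.011], [0.022, -0.022, 0.01], [0.021, -0.023, 0.01], [0.017, -0.022, 0.026], [0.015, -0.024, 0.024], [0.015, -0.026, 0.024], [0.014, -0.027, 0.023], [0.012, -0.028, 0.022], [-0.027, 0.0, 0.03]] 
  [[-0.044, 0.0, 0.049], [-0.043, 0.0, 0.049], [-0.044, 0.001, 0.049], [-0.036, 0.0, 0.04], [-0.036, 0.0, 0.039], [-0.035, 0.0, 0.04], [-0.036, 0.0, 0.04], [-0.036, 0.0, 0.04], [0.0, 0.0, 0.0]]
9 end [ 0.366 -0.017  0.08 ]
```

>>> {"api": "send_rows", "payload": {"offset": [[0.023,-0.021,0.011],[0.022,-0.022,0.01],[0.021,-0.023,0.01],[0.017,-0.022,0.026],[0.015,-0.024,0.024],[0.015,-0.026,0.024],[0.014,-0.027,0.023],[0.012,-0.028,0.022],[0,0,0],[0,0,0]], "angular": [[-0.044,0,0.049],[-0.044,0,0.049],[-0.044,0,0.049],[-0.036,0,0.04],[-0.036,0,0.04],[-0.035,0,0.04],[-0.036,0,0.04],[-0.036,0,0.04],[0,0,0],[0,0,0]], "claw": [0.2,0.2,0.2,0.2,0.2,0.2,0.2,0.2,0.2,0.2]}}

```text
clock: 10.2
ee_pos: [0.366, -0.0157, 0.1195]
orientation: [0.864, 0.355, 0.331, -0.137]
ft_force: [0.3, -0.3, -1.2]
opening: 0.0547
```

```bash
python3 - <<'E'
from h import *
import pickle
s=bot.sense();c=calibration("wrist");im=snapshot("wrist")[:,:,::-1];cv2.imwrite("pics/w4.png",cv2.resize(im,(800,600),interpolation=cv2.INTER_CUBIC))
pickle.dump((c,s),open("c4.pkl","wb"))
print(s["clock"],np.round(s["ee_pos"],4),(tool(44.7,42).inv()*R.from_quat(s["orientation"])).as_rotvec().round(4),np.round(s["joint_pos"],2),s["opening"])
pts=[[-.05,.035,.014],[-.05,-.035,.014],[.076,.035,.002],[.076,-.035,.002],[.056,0,.068],[-.0124,0,.114]]
print((proj("wrist",[tray(p) for p in pts],c)*800/512).round(0).tolist())
E
```

```text
10.2 [ 0.366  -0.0157  0.1195] [ 0.0012 -0.0007  0.0015] [-0.76  0.17  2.5   1.12  0.84 -0.91] 0.05474953256973341
[[346.0, 294.0], [447.0, 294.0], [355.0, 170.0], [438.0, 170.0], [397.0, 125.0], [397.0, 145.0]]
```

View pics/w4.png

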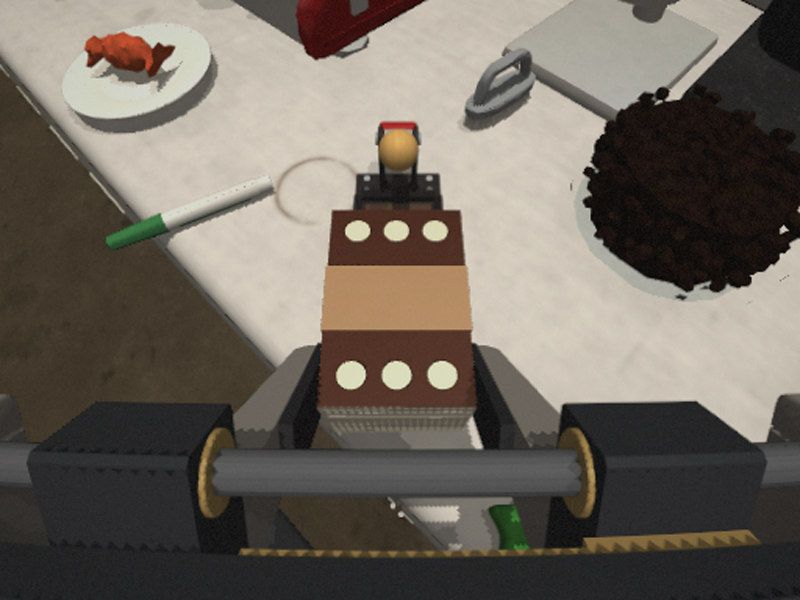

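The tray's back plate corners are at (356,174) and (440,174), and the ball is at (398,150). Lateral and yaw agree with prediction. I'll fit the small along-axis shift.

```bash
python3 - <<'E'
from h import *
import pickle
from scipy.optimize import least_squares
c1=pickle.load(open("c1.pkl","rb"));c4,_=pickle.load(open("c4.pkl","rb"))
m4=np.array([(356,174),(440,174),(398,150)])
P4=np.array([[.076,.035,.002],[.076,-.035,.002],[-.0124,0,.114]])
m1=np.array([(242,312),(282,372),(277,337),(387,290)]);P1=np.array([[-.05,.035,.014],[-.05,-.035,.014],[-.0202,0,.015],[.082,0,.081]])
mt=(np.array([(290,177),(230,234),(238,180),(137,70)])/4+[169.6,189.6])*1.5625;Pt=np.array([[-.05,-.035,.014],[-.05,.035,.014],[-.0202,0,.015],[.082,0,.081]])
def g(n,P,v,c):
    return proj(n,np.array([v[0],v[1],0])+R.from_euler("z",v[2]).apply(P),c)*1.5625
ct=calibration("top")
f4=lambda v:(g("wrist",P4,v,c4)-m4).ravel();f1=lambda v:(g("wrist",P1,v,c1)-m1).ravel();ft=lambda v:(g("top",Pt,v,ct)-mt).ravel()
for nm,f in(("w4",f4),("w1",f1),("top",ft),("all",lambda v:np.r_[f4(v),f1(v),2*ft(v)])):
    r=least_squares(f,[*T0[:2],YAW]);d=R.from_euler("z",-YAW).apply(np.r_[r.x[:2],0]-T0);print(nm,r.x[:2].round(4),np.degrees(r.x[2]).round(1),"tray dx,dy mm",(d*1000).round(1),r.fun.round(1))
E
```

```text
w4 [0.4628 0.0777] 44.4 tray dx,dy mm [-3.9 -0.8  0. ] [ 0.5 -0.3 -0.6  0.   0.1  0.2]
w1 [0.4654 0.081 ] 44.8 tray dx,dy mm [ 0.3 -0.3  0. ] [-6.7  0.5 -2.1  6.1  8.9 -6.7 -0.1  0.6]
top [0.4656 0.0805] 44.5 tray dx,dy mm [ 0.1 -0.8  0. ] [ 1.1 -0.7 -0.8  0.6 -1.1 -0.9  0.8  1. ]
all [0.4648 0.0799] 44.5 tray dx,dy mm [-0.9 -0.7  0. ] [ 0.2 -2.9 -1.1 -2.8 -0.1 -3.8 -7.6  1.2 -3.3  6.9  7.9 -5.8 -1.1  2.2
  2.8 -0.7 -1.   1.9 -1.7 -1.   2.1  2.8]
```

```bash
sed -i 's/^T0=.*/T0=np.array([.4632,.0781,0]);YAW=np.radians(44.5)/' h.py
python3 - <<'E'
from h import *
A,Q=tcp_for(tray([-.12,0,.022]),44.5);B,_=tcp_for(tray([0,0,.021]),44.5);print(A,B)
plan([(A,Q),(B,Q)],step=.03)
E
```

```text
[ 0.36436879 -0.01902116  0.0420202 ] [0.44995885 0.06508795 0.0410202 ]
[[-0.018, 0.0, 0.019], [-0.018, 0.0, 0.018], [-0.018, -0.001, 0.019], [0.022, 0.0, 0.02], [0.022, 0.0, 0.02], [0.022, 0.0, 0.021], [0.022, 0.0, 0.02]] 
  [[-0.001, 0.0, 0.001], [0.0, 0.0, 0.0], [-0.001, 0.001, 0.001], [0.0, 0.0, 0.0], [0.0, 0.0, 0.0], [0.0, 0.0, 0.0], [0.0, 0.0, 0.0]]
7 end [0.45  0.066 0.041]
```

>>> {"api": "send_rows", "payload": {"offset": [[-0.018,0,0.019],[-0.018,0,0.018],[-0.018,-0.001,0.019],[0,0,0],[0,0,0]], "angular": [[-0.001,0,0.001],[0,0,0],[-0.001,0.001,0.001],[0,0,0],[0,0,0]], "claw": [0.2,0.2,0.2,0.2,0.2]}}

```text
clock: 10.75
ee_pos: [0.3647, -0.0186, 0.0423]
orientation: [0.864, 0.352, 0.332, -0.136]
ft_force: [-0.5, 0.4, -0.2]
opening: 0.0548
```

>>> {"api": "send_rows", "payload": {"offset": [[0.011,0,0.01],[0.022,0,0.02],[0.022,0,0.021],[0.022,0,0.02],[0.011,0,0.01],[0,0,0],[0,0,0]], "angular": [[0,0,0],[0,0,0],[0,0,0],[0,0,0],[0,0,0],[0,0,0],[0,0,0]], "claw": [0.2,0.2,0.2,0.2,0.2,0.2,0.2]}}

```text
clock: 11.45
ee_pos: [0.4503, 0.0656, 0.0427]
orientation: [0.863, 0.354, 0.333, -0.135]
ft_force: [0.1, 0.3, -0.7]
opening: 0.0548
```

```bash
python3 - <<'E'
from h import *
s=bot.sense();B,Q=tcp_for(tray([0,0,.021]),44.5)
print(s["clock"],"err in tray mm",(R.from_euler("z",-YAW).apply(np.array(s["ee_pos"])-B)*1000).round(1),(Q.inv()*R.from_quat(s["orientation"])).as_rotvec().round(4),np.round(s["joint_pos"],2),s["opening"],np.round(s["ft_force"],1))
im=snapshot("scene")[:,:,::-1][180:280,200:330]
cv2.imwrite("pics/s3.png",cv2.resize(im,None,fx=6,fy=6,interpolation=cv2.INTER_CUBIC))
E
```

```text
11.45 err in tray mm [0.6 0.1 1.6] [-0.002   0.0027 -0.0018] [-0.36  0.45  2.48  1.77  0.67 -1.26] 0.054812505673038664 [ 0.1  0.3 -0.7]
```

View pics/s3.png

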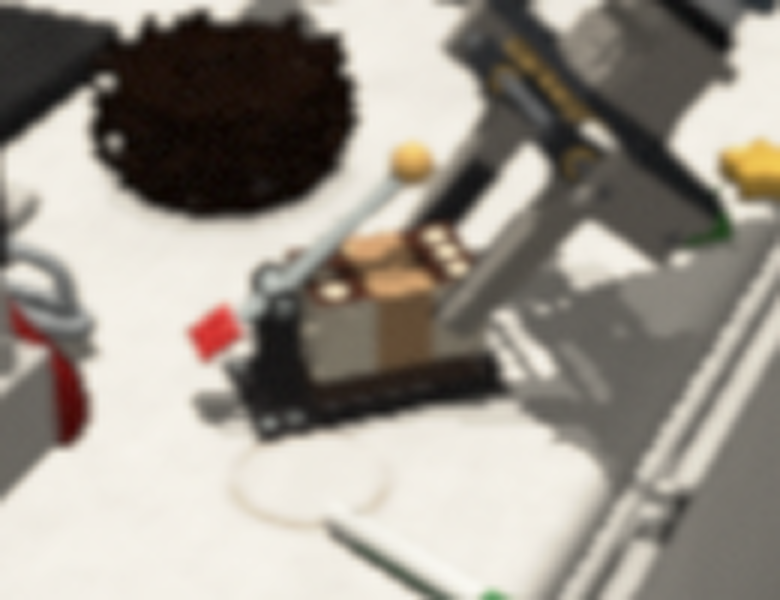

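The deck is over the tray under the raised arm, ball at (411,162), nothing touching. Lowering with the force watched.

>>> {"api": "send_rows", "payload": {"offset": [[-0.004,0,0.004],[-0.003,0,0.003],[-0.002,0,0.002],[0,0,0]], "angular": [[0,0,0],[0,0,0],[0,0,0],[0,0,0]], "claw": [0.2,0.2,0.2,0.2]}}

```text
clock: 11.9
ee_pos: [0.449, 0.0648, 0.0282]
orientation: [0.864, 0.352, 0.332, -0.136]
ft_force: [0.5, 0.2, -1.4]
opening: 0.0546
```

>>> {"api": "send_rows", "payload": {"offset": [[-0.001,0,0.002],[-0.002,0,0.001],[0,0,0]], "angular": [[0,0,0],[0,0,0],[0,0,0]], "claw": [0.2,0.2,0.2]}}

```text
clock: 12.2
ee_pos: [0.4491, 0.065, 0.0241]
orientation: [0.864, 0.353, 0.332, -0.136]
ft_force: [0.3, 0.4, -0.6]
opening: 0.0551
```

>>> {"api": "send_rows", "payload": {"offset": [[-0.001,0,0.001],[0,0,0]], "angular": [[0,0,0],[0,0,0]], "claw": [0.2,0.2]}}

```text
clock: 12.4
ee_pos: [0.4493, 0.0653, 0.0239]
orientation: [0.864, 0.353, 0.334, -0.136]
ft_force: [-6.7, -6.9, 17.3]
opening: 0.0551
```

```bash
python3 - <<'E'
from h import *
s=bot.sense();B,Q=tcp_for(tray([0,0,.004]),44.5)
print(s["clock"],"err in tray mm",(R.from_euler("z",-YAW).apply(np.array(s["ee_pos"])-B)*1000).round(1),(Q.inv()*R.from_quat(s["orientation"])).as_rotvec().round(4),np.round(s["ft_force"],1))
E
```

```text
12.4 err in tray mm [-0.3  0.6 -0.1] [-0.0017  0.0037  0.0007] [-6.7 -6.9 17.3]
```

Contact with 17 N at the expected floor height. I'll ease off, release, and back out along the fingers.

>>> {"api": "send_rows", "payload": {"offset": [[0.001,0,-0.001],[0,0,0],[0,0,0],[0,0,0],[0,0,0],[0,0,0]], "angular": [[0,0,0],[0,0,0],[0,0,0],[0,0,0],[0,0,0],[0,0,0]], "claw": [0.2,0.65,0.8,0.85,0.85,0.85]}}

```text
clock: 13.0
ee_pos: [0.4491, 0.0651, 0.0242]
orientation: [0.864, 0.353, 0.332, -0.136]
ft_force: [-0.0, 0.8, 1.4]
opening: 0.0779
```

>>> {"api": "send_rows", "payload": {"offset": [[0,0,-0.01],[0,0,-0.025],[0,0,-0.035],[0,0,-0.04],[0,0,-0.04],[0,0,0],[0,0,0]], "angular": [[0,0,0],[0,0,0],[0,0,0],[0,0,0],[0,0,0],[0,0,0],[0,0,0]], "claw": [0.85,0.85,0.85,0.85,0.85,0.85,0.85]}}

```text
clock: 13.7
ee_pos: [0.3781, -0.0062, 0.1362]
orientation: [0.864, 0.352, 0.333, -0.134]
ft_force: [0.5, 0.2, -0.0]
opening: 0.0778
```

```bash
python3 - <<'E'
from h import *
s=bot.sense();c=calibration("wrist");im=snapshot("wrist")[:,:,::-1]
print(s["clock"],np.round(s["ee_pos"],4),np.round(s["joint_pos"],2),np.round(s["ft_force"],1))
im2=snapshot("scene")[:,:,::-1][200:270,225:315]
a=cv2.resize(im[40:290,130:380],(500,500),interpolation=cv2.INTER_CUBIC)
b=cv2.resize(im2,(300,233),interpolation=cv2.INTER_CUBIC);b=np.vstack([b,np.zeros((267,300,3),np.uint8)])
cv2.imwrite("pics/w5.png",np.hstack([a,b]))
pts=[[-.0425,.0275,.044],[-.0425,-.0275,.044],[.0425,.0275,.044],[.0425,-.0275,.044],[-.05,.035,.014],[-.05,-.035,.014],[-.0124,0,.114]]
print(((proj("wrist",[tray(p) for p in pts],c)-[130,40])*2+.5).round(0).tolist())
E
```

```text
13.7 [ 0.3781 -0.0062  0.1362] [-0.71  0.12  2.49  1.12  0.84 -0.82] [ 0.5  0.2 -0. ]
[[190.0, 305.0], [298.0, 304.0], [197.0, 175.0], [291.0, 175.0], [181.0, 342.0], [307.0, 342.0], [244.0, 167.0]]
```

View pics/w5.png

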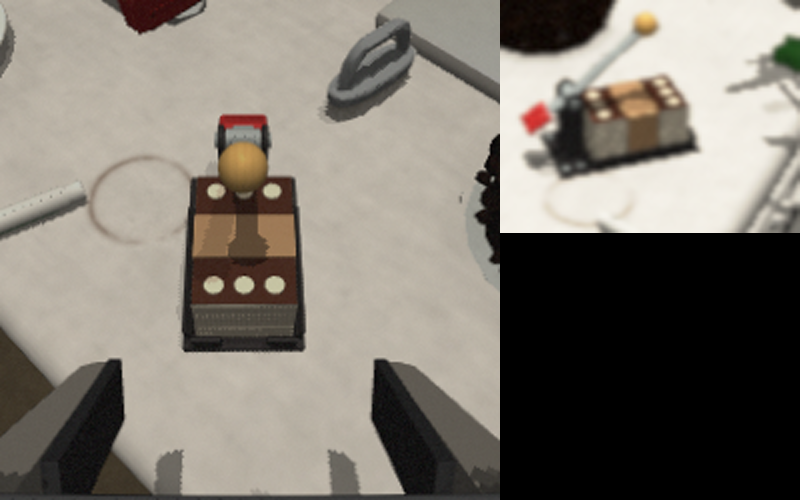

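The deck top corners are at (191,304), (298,304), (197,177) and (294,178), within about 3 px of prediction for a flat seat. The arm is still up. Next I'll swing it down with shut fingers pointing down.

```bash
python3 - <<'E'
from h import *
Q=tool(44.5,0)
print(tray([-.021,0,.17]))
plan([(tray([-.09,0,.20]),Q),(tray([-.021,0,.165]),Q)])
E
```

```text
[0.44822174 0.06338091 0.17      ]
[[0.011, 0.0, -0.005], [0.01, 0.0, -0.006], [0.009, 0.0, -0.007], [0.009, 0.001, -0.009], [0.007, 0.0, -0.009], [0.006, 0.0, -0.01], [0.035, 0.0, 0.017], [0.034, 0.0, 0.018]] 
  [[0.0, -0.122, 0.0], [0.0, -0.123, -0.001], [0.0, -0.122, 0.0], [0.0, -0.123, 0.0], [0.0, -0.122, 0.0], [0.0, -0.122, -0.001], [0.0, 0.0, 0.0], [0.0, 0.0, 0.0]]
8 end [0.448 0.063 0.165]
```

>>> {"api": "send_rows", "payload": {"offset": [[0.011,0,-0.005],[0.01,0,-0.006],[0.009,0,-0.007],[0.009,0.001,-0.009],[0.007,0,-0.009],[0.006,0,-0.01],[0,0,0],[0,0,0],[0,0,0],[0,0,0]], "angular": [[0,-0.122,0],[0,-0.123,0],[0,-0.122,0],[0,-0.123,0],[0,-0.122,0],[0,-0.122,0],[0,0,0],[0,0,0],[0,0,0],[0,0,0]], "claw": [0.5,0,0,0,0,0,0,0,0,0]}}

```text
clock: 14.8
ee_pos: [0.382, 0.0102, 0.178]
orientation: [0.918, 0.384, 0.083, -0.054]
ft_force: [0.3, 0.1, 0.8]
opening: 0.0007
```

>>> {"api": "send_rows", "payload": {"offset": [[0.035,0,0.017],[0.034,0,0.018],[0,0,0],[0,0,0]], "angular": [[0,0,0],[0,0,0],[0,0,0],[0,0,0]], "claw": [0,0,0,0]}}

```text
clock: 15.2
ee_pos: [0.4341, 0.0636, 0.1575]
orientation: [0.918, 0.384, 0.083, -0.053]
ft_force: [-0.5, -0.1, -0.2]
opening: 0.0002
```

```bash
python3 - <<'E'
from h import *
s=bot.sense();B=tray([-.021,0,.165]);Q=tool(44.5)
print(s["clock"],np.round(s["ee_pos"],4),"err in tray mm",(R.from_euler("z",-YAW).apply(np.array(s["ee_pos"])-B)*1000).round(1),(Q.inv()*R.from_quat(s["orientation"])).as_rotvec().round(4),np.round(s["joint_pos"],2),s["opening"])
E
```

```text
15.2 [0.4341 0.0636 0.1575] err in tray mm [-9.9 10.1 -7.5] [ 0.036   0.1944 -0.0161] [0.01 0.07 2.16 0.22 0.8  0.64] 0.0002138555874620239
```

```bash
python3 - <<'E'
from h import *
plan([(tray([-.021,0,.165]),tool(44.5,0))],ang=.07)
E
```

```text
[[0.004, 0.003, -0.002], [0.003, 0.004, -0.002], [0.004, 0.003, -0.002]] 
  [[-0.012, -0.065, 0.005], [-0.012, -0.065, 0.006], [-0.012, -0.064, 0.005]]
3 end [0.448 0.064 0.165]
```

>>> {"api": "send_rows", "payload": {"offset": [[0.004,0.003,-0.002],[0.003,0.004,-0.002],[0.004,0.003,-0.002],[0,0,0],[0,0,0]], "angular": [[-0.012,-0.065,0.005],[-0.012,-0.065,0.006],[-0.012,-0.064,0.005],[0,0,0],[0,0,0]], "claw": [0,0,0,0,0]}}

```text
clock: 15.7
ee_pos: [0.4485, 0.0635, 0.1653]
orientation: [0.926, 0.379, 0.001, -0.0]
ft_force: [-0.3, 0.4, -0.2]
opening: 0.0006
```

```bash
python3 - <<'E'
from h import *
s=bot.sense();B=tray([-.021,0,.165]);Q=tool(44.5)
print(s["clock"],np.round(s["ee_pos"],4),"err in tray mm",(R.from_euler("z",-YAW).apply(np.array(s["ee_pos"])-B)*1000).round(1),(Q.inv()*R.from_quat(s["orientation"])).as_rotvec().round(4),np.round(s["joint_pos"],2))
E
```

```text
15.7 [0.4485 0.0635 0.1653] err in tray mm [ 0.3 -0.1  0.3] [-0.0006  0.0026 -0.    ] [0.14 0.14 2.04 0.   0.96 0.93]
```

Down from 0.165 towards 0.066; first to about 0.075.

>>> {"api": "send_rows", "payload": {"offset": [[0,0,0.03],[0,0,0.01],[0,0,0.01],[0,0,0.01],[0,0,0.01],[0,0,0.01],[0,0,0.006],[0,0,0.004],[0,0,0.001],[0,0,0]], "angular": [[0,0,0],[0,0,0],[0,0,0],[0,0,0],[0,0,0],[0,0,0],[0,0,0],[0,0,0],[0,0,0],[0,0,0]], "claw": [0,0,0,0,0,0,0,0,0,0]}}

```text
clock: 16.7
ee_pos: [0.4499, 0.0642, 0.0746]
orientation: [0.926, 0.379, 0.001, 0.001]
ft_force: [-0.5, -0.0, -0.6]
opening: 0.0007
```

>>> {"api": "send_rows", "payload": {"offset": [[0,0,0.003],[0,0,0.002],[0,0,0.001],[0,0,0]], "angular": [[0,0,0],[0,0,0],[0,0,0],[0,0,0]], "claw": [0,0,0,0]}}

```text
clock: 17.1
ee_pos: [0.4498, 0.064, 0.0685]
orientation: [0.926, 0.379, 0.001, 0.001]
ft_force: [0.5, -0.0, 0.1]
opening: 0.0002
```

>>> {"api": "send_rows", "payload": {"offset": [[0,0,0.001],[0,0,0.001],[0,0,0]], "angular": [[0,0,0],[0,0,0],[0,0,0]], "claw": [0,0,0]}}

```text
clock: 17.4
ee_pos: [0.4496, 0.064, 0.0665]
orientation: [0.926, 0.379, 0.001, 0.001]
ft_force: [0.4, 0.3, 0.3]
opening: 0.0005
```

```bash
python3 - <<'E'
from h import *
im=snapshot("scene")[:,:,::-1][180:280,200:330]
cv2.imwrite("pics/s4.png",cv2.resize(im,None,fx=6,fy=6,interpolation=cv2.INTER_CUBIC))
E
```

```text
(no output)
```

View pics/s4.png

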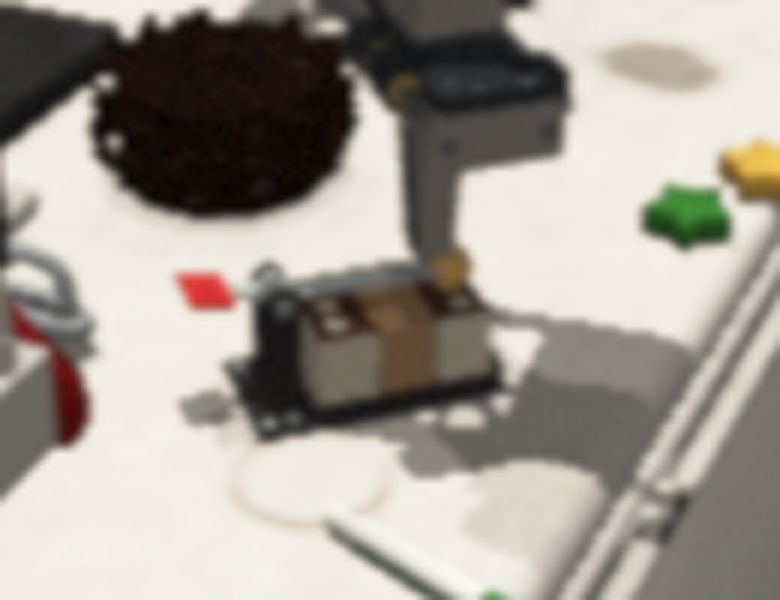

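The ball at (450,265) is nearly down on the cards, with the fingertips on its top at (433,258). I'll press a little more until the force rises.

>>> {"api": "send_rows", "payload": {"offset": [[0,0,0.001],[0,0,0.001],[0,0,0]], "angular": [[0,0,0],[0,0,0],[0,0,0]], "claw": [0,0,0]}}

```text
clock: 17.75
ee_pos: [0.4498, 0.064, 0.065]
orientation: [0.926, 0.379, 0.001, 0.001]
ft_force: [-2.2, -0.8, 10.5]
opening: 0.0007
```

>>> {"api": "send_rows", "payload": {"offset": [[0,0,0.001],[0,0,0]], "angular": [[0,0,0],[0,0,0]], "claw": [0,0]}}

```text
clock: 17.95
ee_pos: [0.4499, 0.0641, 0.0645]
orientation: [0.926, 0.379, 0.001, 0.001]
ft_force: [-4.6, -0.4, 20.1]
opening: 0.0004
```

The ball is firm on the cards (20 N at 0.065 m). Retreating straight up, then clear.

>>> {"api": "send_rows", "payload": {"offset": [[0,0,-0.01],[0,0,-0.03],[0,0,-0.04],[0,0,-0.04],[-0.03,0,-0.02],[-0.04,0,0],[-0.04,0,0],[0,0,0],[0,0,0],[0,0,0]], "angular": [[0,0,0],[0,0,0],[0,0,0],[0,0,0],[0,0,0],[0,0,0],[0,0,0],[0,0,0],[0,0,0],[0,0,0]], "claw": [0,0,0,0,0,0,0,0,0,0]}}

```text
clock: 18.95
ee_pos: [0.3718, -0.0127, 0.2037]
orientation: [0.926, 0.379, 0.002, 0.001]
ft_force: [-0.0, 0.1, -0.5]
opening: 0.0005
```

```bash
python3 - <<'E'
from h import *
s=bot.sense();c=calibration("wrist");im=snapshot("wrist")[:,:,::-1]
print(s["clock"],np.round(s["ee_pos"],4),np.round(s["ft_force"],1))
sc=snapshot("scene")[:,:,::-1]
u=proj("scene",[tray([0,0,.04])])[0].astype(int)
w=proj("wrist",[tray([0,0,.04])],c)[0];print(u,w)
a=sc[190:275,210:335];a=cv2.resize(a,(800,544),interpolation=cv2.INTER_CUBIC)[:, :]
x0,y0=int(np.clip(w[0]-70,0,372)),int(np.clip(w[1]-75,0,234))
b=cv2.resize(im[y0:y0+150,x0:x0+140],(280,300),interpolation=cv2.INTER_CUBIC)
cv2.imwrite("pics/f.png",np.hstack([cv2.resize(a,(500,340)),np.vstack([b,np.zeros((40,280,3),np.uint8)])]))
for a_ in(.45,.48,.52,.6):
    k=a_-np.radians(30);X=tray([.056-.088*np.cos(k),0,.059+.088*np.sin(k)]);print(a_,((proj("scene",[X])[0]-[210,190])*4).round(0),((proj("wrist",[X],c)[0]-[x0,y0])*2+[500,0]).round(0))
E
```

```text
18.95 [ 0.3718 -0.0127  0.2037] [-0.   0.1 -0.5]
[264 230] [251.70256845  62.0210803 ]
0.45 [261. 138.] [641. 184.]
0.48 [262. 135.] [641. 183.]
0.52 [262. 131.] [641. 183.]
0.6 [261. 122.] [641. 181.]
```

View pics/f.png

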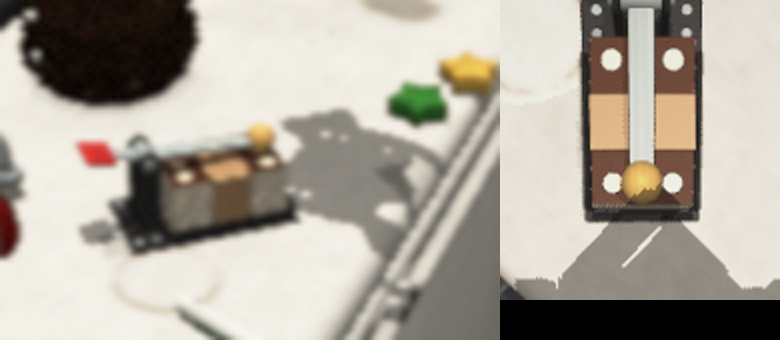

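The ball is at (260,135) in the scene crop against a predicted (262,135) for 0.48. The deck is inside the tray walls and the gripper is clear. Handing in.

```bash
python3 -c "
from rig import bot;print(bot.sign_off())"
```

```text
the job is handed in; nothing more can be done
None
```

The card holder is refilled and the job is handed in at about 19 s of the 72 s allowed. No verdict came back.

- **Tab:** I pressed the red tab to its stop (18.5 N on the tool). The camera put the ball within 3 px, in a 6x crop, of where it should be with the arm fully up.
- **Deck:** I gripped it with a tilted tool, brought it in under the raised arm and lowered it until it met the floor at the expected height (17 N). The wrist picture showed its top corners within about 3 px of a flat, centred seat.
- **Arm:** I pushed the ball down until it was firm on the cards (20 N), then backed off. The final picture has the ball within 2 px of where it should rest on a deck in the tray, with the gripper clear and about 0 N on the tool.
- **Other things:** Nothing else was touched. The stars and marker were unmoved in the later pictures; I did not measure the other things again.

**Disagreements:**
- The cameras differed by 3–4 mm on the tray's position along its length. I used the wrist camera's figure, because it had the same offset on the deck.
- A camera fit of the deck in the gripper was about 6 mm off the value from the grasp itself. I used the grasp value, and the floor contact height agreed with it.
- During one turn before the last push the arm fell short of its commanded pose, and I corrected it before going on.

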